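# Feel along a curved chair rail

## Robot

A 7-joint arm with a two-finger parallel gripper is mounted at the origin on a cart in front of the work surface, level with it; the furniture and walls round the work are solid. World frame = base frame: x ahead of the robot, y to its left, z up, the work surface at z = 0. Lengths are in m, angles in rad, forces in N, time in s.
With the tool pointing down it reaches from about 0.425 to 0.875 m from the base axis. Payload 4.7 kg.
Tool frame: the origin (TCP) lies between the finger pads, 19 mm behind the fingertips; this is the grasp point; z points along the fingers, y is the line along which they close (so a half turn about z gives the same grasp; the last joint's range is limited). The gripper opens to 87 mm and grips with 3 to 60 N. Pads are 19 mm wide; open, the fingers measure 117 mm over their backs; the gripper's body (75 mm by 190 mm) begins 51 mm behind the grasp point.
Start: joints at [1.291, 0.321, -0.07, 1.45, 0.023, 1.371, -0.057], TCP at [0.188, -0.622, 0.241] pointing down, gripper open.
Joint ranges: [-2.86, 2.86], [-0.3, 2.09], [-1.38, 1.24], [0.06, 2.45], [-1.56, 4.7], [0.09, 2.05], [-2.69, 2.69]. Speed limits (rad/s): [2.57, 2.57, 3.14, 3.14, 3.14, 3.14, 3.14].

## Interface

Orientations are given as a rotation vector (axis times angle).
In Python, from bench import ctrl, imaging, telemetry gives the robot as it stands (ctrl), with the cameras (imaging) and the readings (telemetry).
- The arm moves only by the tool jog_arm, called after "Request:" as name([rows], argument=value, ...), one row to a line, values as JSON. Schema: {"type":"object","properties":{"steps":{"type":"array","items":{"type":"array","items":{"type":"number"},"minItems":5,"maxItems":5},"minItems":1,"maxItems":20},"grip_n":{"type":"number"},"only":{"type":"string"},"quiet":{"type":"boolean"},"lines":{"type":"string"}},"required":["steps"],"additionalProperties":false}. steps is a list of rows, 1 to 20 of them, each of 5 numbers: dx, dy, dz in a scale on which 1.0 is 60 cm, then a turn about the tool's z in fractions of the full range, 1 being 180 degrees, then the opening from 0.0 (shut) to 1.0 (fully open); each row is the pose to reach, as a shift and turn from the pose commanded when the call began, along the tool's axes at that moment; what a row does not reach only later rows make up. A row lasts 1/10 s, in which the tool goes at most 0.05 m and 0.15 rad, less where a joint would pass 70% of its speed; a pose out of reach is approached as far as the arm can. The fingers move at their own pace and stop on an object; grip_n is the grip in N (left out, the last holds). Time passes only in rows, so rows that do not move let the fingers close. The tool returns the time, the measured TCP pose, the force, the opening and the grip force at its end. only (a regular expression) keeps the lines of the reply that match it, lines (a string "A,B") keeps lines A to B, and quiet returns only ok. A shift or turn number past 1, either way, is cut back to 1. Input that does not fit is refused with a message, and nothing moves.
- telemetry.get_state(): the state, without advancing time (a new reading comes with each control period).
- imaging.get_image(name): name is "scene" or "top"; returns the picture (400x640x3 uint8, red, green, blue); there is no depth.
- imaging.camera_model(name): a dict with "vertical_fov" (degrees; the focal length in pixels is half the picture's height over the tangent of half this angle, whatever the lens; pixels are square), "cx", "cy" (the principal point, pixels), "rvec" (rotation vector, rad) and "tvec" (3), from world to camera coordinates, as OpenCV has them. Camera axes: x right, y down, z forward; pixel columns grow to the right and rows downward; lengths in m; the calibration is good to about 2 mm. A picture is of the moment at which its call begins. camera_model takes no time and is no camera call.
- ctrl.close_job(): hands the job in; it is judged then, once.
The state is a dict: "time": time; "joint_positions": joint angles; "qd": joint speeds; "joint_torque": joint torques, N m; "position": TCP position; "tool_rot": TCP orientation; "ft_force": force on the tool from outside, world axes, zero at the start; "torque": the same for the moment, N m; "grip_width": opening from 0.0 (shut) to 1.0 (fully open); "grip_force": force on a finger pad.
Only numpy, scipy, OpenCV 4.12 (cv2) and the standard library are available. Lean on these libraries where they do the work, as an engineer would, in place of code of your own. Each camera call takes 0.05 s, during which the arm holds its last target. There are 200 camera calls.

## Task

Feel the S-curved wooden chair rail for rough spots: with the gripper closed, set the fingertips lightly on its top face beside the tenon (the narrow tongue at one end) and run them along the middle of the top, following the curve in light contact without lifting off on the way, to the rounded end; then lift clear. The rail sits on springy rubber feet and may dip a few millimetres, but do not press it down hard, take hold of it or lift it, and leave the chisel, the tin and the offcut where they lie.

Things in the scene. Friction and masses are not known exactly. Their poses are not given: they have to be found in the camera images.
- rail (a joint): height of the brown wooden chair rail on its springy rubber feet, m: 0 at rest, positive pressed down (about 1.2 N per mm, hard stop at +0.010), negative lifted; it can only go up and down. S-curved bar 36 mm wide, 30 mm thick, flat level top 60 mm above the bench. One end has a tenon (tongue 14 x 14 mm, 35 mm long, at mid thickness), the other is rounded off.
- m1 (a point): unmarked point on the centre line of the rail's flat top face, number 1 of the seven counted from the tenon end (17 mm inside the tenon shoulder), which are 38 to 45 mm apart; z up, rides with the rail
- m2 (a point): unmarked point on the centre line of the rail's flat top face, number 2 of the seven counted from the tenon end, which are 38 to 45 mm apart; z up, rides with the rail
- m3 (a point): unmarked point on the centre line of the rail's flat top face, number 3 of the seven counted from the tenon end, which are 38 to 45 mm apart; z up, rides with the rail
- m4 (a point): unmarked point on the centre line of the rail's flat top face, number 4 of the seven counted from the tenon end (at mid length), which are 38 to 45 mm apart; z up, rides with the rail
- m5 (a point): unmarked point on the centre line of the rail's flat top face, number 5 of the seven counted from the tenon end, which are 38 to 45 mm apart; z up, rides with the rail
- m6 (a point): unmarked point on the centre line of the rail's flat top face, number 6 of the seven counted from the tenon end, which are 38 to 45 mm apart; z up, rides with the rail
- m7 (a point): unmarked point on the centre line of the rail's flat top face, number 7 of the seven counted from the tenon end (34 mm inside the tip of the rounded end), which are 38 to 45 mm apart; z up, rides with the rail
- rest: plywood board, 130 x 340 x 15 mm, screwed to the bench, that carries the rail; origin at the centre of its underside on the bench, y along the rail from tenon end to rounded end, z up. The rail's centre line is x = 26 mm * sin(2 pi y / 260 mm) for y from -130 mm (tenon shoulder) to +130 mm, with a half round of radius 18 mm beyond that
- chisel: loose wood chisel with dark handle, 32 x 274 x 26 mm, lying beside the rest; origin at the centre of its underside, y along it
- wax_tin: loose round tin, white and yellow, 82 mm across, 32 mm high, standing beside the rest; origin at the centre of its underside
- offcut: loose pale wooden offcut, 45 x 90 x 30 mm, lying beside the rest; origin at the centre of its underside, y along it

How it is judged:
On the way, in this order (a step that is already met when the one before it is completed fails the run):
1. the fingertips touch the rail's top at point number 1 of the seven counted from the tenon end (17 mm inside the tenon shoulder) (horizontal distance between the grasp point and m1 below 0.016 m and z of the grasp point in the frame of m1 above 0.006 m and contact force between the fingers and rail above 0.3 N), for 0.05 s.
2. the fingertips touch the rail's top at point number 2 of the seven counted from the tenon end (horizontal distance between the grasp point and m2 below 0.016 m and z of the grasp point in the frame of m2 above 0.006 m and contact force between the fingers and rail above 0.3 N), for 0.05 s.
3. the fingertips touch the rail's top at point number 3 of the seven counted from the tenon end (horizontal distance between the grasp point and m3 below 0.016 m and z of the grasp point in the frame of m3 above 0.006 m and contact force between the fingers and rail above 0.3 N), for 0.05 s.
4. the fingertips touch the rail's top at point number 4 of the seven counted from the tenon end (at mid length) (horizontal distance between the grasp point and m4 below 0.016 m and z of the grasp point in the frame of m4 above 0.006 m and contact force between the fingers and rail above 0.3 N), for 0.05 s.
5. the fingertips touch the rail's top at point number 5 of the seven counted from the tenon end (horizontal distance between the grasp point and m5 below 0.016 m and z of the grasp point in the frame of m5 above 0.006 m and contact force between the fingers and rail above 0.3 N), for 0.05 s.
6. the fingertips touch the rail's top at point number 6 of the seven counted from the tenon end (horizontal distance between the grasp point and m6 below 0.016 m and z of the grasp point in the frame of m6 above 0.006 m and contact force between the fingers and rail above 0.3 N), for 0.05 s.
7. the fingertips touch the rail's top at point number 7 of the seven counted from the tenon end (34 mm inside the tip of the rounded end) (horizontal distance between the grasp point and m7 below 0.016 m and z of the grasp point in the frame of m7 above 0.006 m and contact force between the fingers and rail above 0.3 N), for 0.05 s.
At the end, for the whole second after the job is handed in: The rail stands free at its rest height (within 2 mm), and the chisel, tin and offcut lie still within 20 mm of where they lay (value of joint rail between -0.002 and 0.002 m and distance of each of chisel, wax_tin, offcut from where it was at the start of the episode below 0.02 m and linear speed of each of chisel, wax_tin, offcut below 0.02 m/s); the robot touches nothing.
It fails at once if the rail is pressed with more than 20 N (contact force between any of the arm, the fingers and rail above 20 N).
It fails at once if the rail is lifted more than 4 mm (value of joint rail below -0.004 m).
It fails at once if the fingers reach down round the rail, so that the TCP is less than 6 mm above its top ((horizontal distance between the grasp point and m1 below 0.03 m or horizontal distance between the grasp point and m2 below 0.03 m or horizontal distance between the grasp point and m3 below 0.03 m or horizontal distance between the grasp point and m4 below 0.03 m or horizontal distance between the grasp point and m5 below 0.03 m or horizontal distance between the grasp point and m6 below 0.03 m or horizontal distance between the grasp point and m7 below 0.03 m) and z of the grasp point in the frame of m4 below 0.006 m).
It fails at once if the fingertips hover 15 to 50 mm over the middle of the rail instead of touching it ((horizontal distance between the grasp point and m3 below 0.02 m or horizontal distance between the grasp point and m4 below 0.02 m or horizontal distance between the grasp point and m5 below 0.02 m) and z of the grasp point in the frame of m4 between 0.034 and 0.069 m).
It fails at once if the chisel, tin or offcut is moved more than 20 mm (distance of any of chisel, wax_tin, offcut from where it was at the start of the episode above 0.02 m).
It also fails if it takes over 38 s, if anything falls off the work surface, if the arm or the gripper's body presses on something with over 40 N, if the wrist force passes 120 N, or if a joint passes its speed limit or range.

## Working session

There is one attempt and no reset: what is moved stays moved. The work goes in short steps, Python scripts to look and compute and a tool call to move; the robot and the scene stay as the last step left them, time stands still between calls to the robot, and variables do not carry over. Pictures are saved under pics/ and viewed, at most 10 in all, crops included, and the job is handed in when it is done.

```bash
ls; mkdir -p pics; python3 - <<'E'
from bench import ctrl, imaging, telemetry
import cv2
for n in("scene","top"):
    cv2.imwrite(f"pics/{n}0.png",imaging.get_image(n)[:,:,::-1]); print(n,imaging.camera_model(n))
print(telemetry.get_state())
E
```

```text
bench.py
pics
scene {'vertical_fov': 50.423068078259774, 'cx': 314.637786697878, 'cy': 199.14351673060924, 'rvec': array([ 2.63539238, -0.2473709 ,  0.06274839]), 'tvec': array([-0.53084104,  0.14523095,  0.84759022])}
top {'vertical_fov': 42.538053051811794, 'cx': 323.41451514848, 'cy': 209.43855152593696, 'rvec': array([ 2.11957606, -2.16855657,  0.19125696]), 'tvec': array([0.03730654, 0.54456172, 0.97353316])}
{'time': 0.1, 'joint_positions': array([ 1.29111092,  0.32173481, -0.07010546,  1.45154729,  0.02262261,
        1.37082537, -0.0569076 ]), 'qd': array([-3.08053356e-04, -2.10411663e-03,  6.13746056e-04, -4.10013655e-03,
        2.27642505e-03, -1.51799187e-03,  5.13084356e-05]), 'joint_torque': array([-7.74692217e-05, -4.92574525e+01, -4.05818811e-01, -3.13397884e+01,
       -6.42021862e-02,  3.95218399e-02,  6.51496111e-05]), 'position': array([ 0.18804884, -0.6217126 ,  0.24028305]), 'tool_rot': array([-3.10607833e+00, -4.59640799e-01,  5.67462146e-04]), 'ft_force': array([-0.09287791,  0.42510016, -0.1684457 ]), 'torque': array([-0.01725263, -0.0141237 ,  0.05120736]), 'grip_force': 0.0, 'grip_width': 0.9999746258373569}
```

View pics/top0.png

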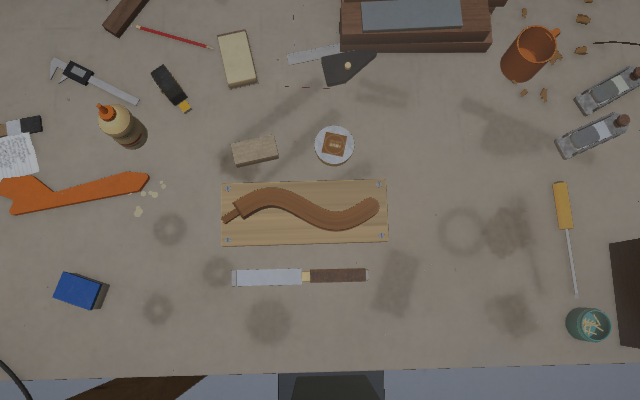

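View pics/scene0.png

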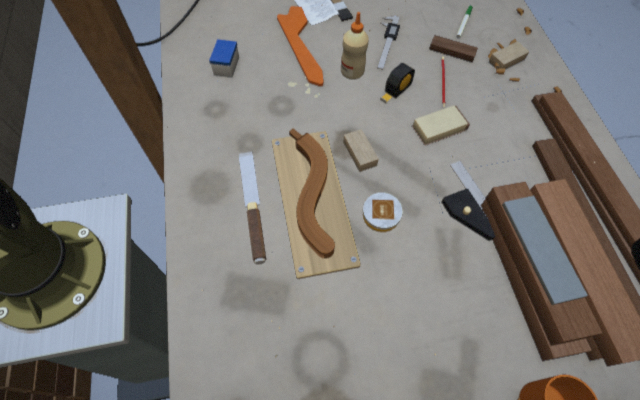

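The top view shows the rail on its board. The tenon is at left, about (228,217), and the rounded end at right, about (375,207). The board corners are near (220,183), (387,180), (388,242) and (220,246). The scene view agrees: tenon at (296,133), round end at (325,248). The arm is out of the way in both.

```bash
cat > h.py <<'E'
import cv2, numpy as np
from bench import ctrl, imaging, telemetry
from scipy.spatial.transform import Rotation as R
def ray(n,uv,z):
    m=imaging.camera_model(n); f=200/np.tan(np.radians(m["vertical_fov"]/2))
    uv=np.atleast_2d(uv).astype(float)
    d=np.c_[(uv-[m["cx"],m["cy"]])/f,np.ones(len(uv))]
    M=R.from_rotvec(m["rvec"]).as_matrix(); c=-M.T@m["tvec"]; d=d@M
    return c+d*((z-c[2])/d[:,2])[:,None]
E
python3 - <<'E'
from h import *
for n,roi in (("top",(210,172,400,255)),("scene",(268,122,365,285))):
    im=cv2.imread(f"pics/{n}0.png"); hsv=cv2.cvtColor(im,cv2.COLOR_BGR2HSV)
    x0,y0,x1,y1=roi
    m0=np.zeros(im.shape[:2],np.uint8); m0[y0:y1,x0:x1]=255
    board=cv2.inRange(hsv,(8,60,60),(30,255,255))&m0
    rail=cv2.inRange(hsv,(3,110,40),(16,255,170))&m0
    def big(m):
        c=max(cv2.findContours(m,cv2.RETR_EXTERNAL,cv2.CHAIN_APPROX_NONE)[0],key=cv2.contourArea); return c
    b=cv2.approxPolyDP(cv2.convexHull(big(board|rail)),6,True)[:,0]
    W=ray(n,b,.015)[:,:2]; print(n,b.tolist(),W.round(4).tolist()); print("sides",np.linalg.norm(W-np.roll(W,1,0),axis=1).round(3),"c",W.mean(0))
    c=big(rail); print("rail area",cv2.contourArea(c),cv2.boundingRect(c))
    for p in ([228,190],[300,230],[300,200],[330,215]): print(hsv[p[1],p[0]]) if n=="top" else 0
    v=im.copy(); cv2.drawContours(v,[c],-1,(0,255,0),1); cv2.polylines(v,[b.reshape(-1,1,2)],True,(255,0,0),1)
    cv2.imwrite(f"pics/{n}1.png",cv2.resize(v[y0-5:y1+5,x0-5:x1+5],None,fx=3,fy=3,interpolation=0))
a=cv2.imread("pics/top1.png");s=cv2.imread("pics/scene1.png")
h=max(a.shape[0],s.shape[0]);o=np.zeros((h,a.shape[1]+s.shape[1],3),np.uint8);o[:a.shape[0],:a.shape[1]]=a;o[:s.shape[0],a.shape[1]:]=s
cv2.imwrite("pics/both1.png",cv2.resize(o,None,fx=.87,fy=.87))
E
```

```text
top [[385, 180], [387, 241], [221, 245], [222, 183]] [[0.6087, -0.104], [0.4826, -0.1026], [0.4821, 0.2318], [0.6094, 0.2308]]
sides [0.335 0.126 0.334 0.127] c [0.54569801 0.06400111]
rail area 2815.0 (221, 188, 158, 43)
[109  21 131]
[ 18  81 145]
[ 13 128 112]
[ 14 126 111]
scene [[291, 129], [326, 134], [359, 266], [296, 275], [272, 142]] [[0.5311, 0.25], [0.609, 0.2204], [0.6089, -0.1081], [0.4837, -0.1031], [0.482, 0.2212]]
sides [0.057 0.083 0.329 0.125 0.324] c [0.54294012 0.09608442]
rail area 2368.5 (290, 130, 45, 128)
```

View pics/both1.png

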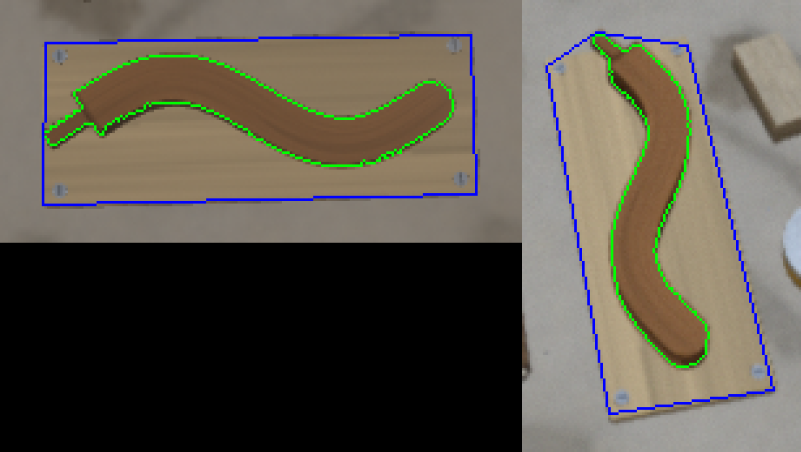

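The contours trace the rail and board cleanly. The board is parallel to the world axes, with its centre near (0.546, 0.064). Next I'll check the rail itself against that and work out the moves.

```bash
cat >> h.py <<'E'
C=np.array([.5457,.064])
def cl(s): s=np.asarray(s,float); return np.c_[C[0]-.026*np.sin(2*np.pi*s/.26), C[1]-s]
def T(): return R.from_rotvec(telemetry.get_state()["tool_rot"])
def rel(p):
    st=telemetry.get_state(); return T().inv().apply(np.asarray(p)-st["position"]).round(4)
E
python3 - <<'E'
from h import *
for n,pts in (("top",{"tip":(379,205),"hump":None}),):
    hsv=cv2.cvtColor(cv2.imread("pics/top0.png"),cv2.COLOR_BGR2HSV); m=cv2.inRange(hsv,(3,110,40),(16,255,170)); m[:180]=0;m[245:]=0;m[:,:210]=0;m[:,395:]=0
    for u in range(250,376,15):
        v=np.where(m[:,u])[0]; w=ray("top",[(u,v.min()-.5),(u,v.max()+.5)],.06).mean(0); print(u,w[:2].round(4),cl(C[1]-w[1])[0].round(4))
    print("tip",ray("top",(379,205),.06)[0],cl([.148]))
print(T().as_matrix().round(4))
s=np.linspace(-.113,.132,7); print(cl(s).round(4).tolist())
p=list(cl([-.113])[0])
for q in ([.5,-.25,.24],p+[.24],p+[.1]): print(rel(q))
E
```

```text
250 [0.5595 0.1679] [0.561  0.1679]
265 [0.5698 0.1386] [0.571  0.1386]
280 [0.5682 0.1094] [0.5688 0.1094]
295 [0.5547 0.0803] [0.5557 0.0803]
310 [0.5373 0.0514] [0.5379 0.0514]
325 [0.5238 0.0225] [0.5238 0.0225]
340 [ 0.5193 -0.0065] [ 0.5199 -0.0065]
355 [ 0.5294 -0.0361] [ 0.5285 -0.0361]
370 [ 0.5456 -0.0659] [ 0.5457 -0.0659]
tip [ 0.54909123 -0.08369971  0.06      ] [[ 0.55665643 -0.084     ]]
[[ 9.571e-01  2.896e-01 -6.000e-04]
 [ 2.896e-01 -9.571e-01  1.600e-03]
 [-1.000e-04 -1.700e-03 -1.000e+00]]
[[0.5561, 0.177], [0.5713, 0.1362], [0.5636, 0.0953], [0.5398, 0.0545], [0.5213, 0.0137], [0.5247, -0.0272], [0.547, -0.068]]
[ 0.4062 -0.2654  0.0007]
[ 0.5836 -0.6579  0.0014]
[ 0.5836 -0.6576  0.1414]
```

The manual's scale: shifts go in shares of 60 cm and turns go in shares of 180 degrees. Converting my numbers, 0.405 m / 0.6 = 0.675, -0.13 m / 0.6 = -0.2167.

Request:
jog_arm([
  [0.0333,-0.0167,0,0,0],
  [0.0833,-0.05,0,0,0],
  [0.1333,-0.0833,0,0,0],
  [0.2,-0.1333,0,0,0],
  [0.2667,-0.175,0,0,0],
  [0.3333,-0.2167,0,0,0],
  [0.4,-0.2583,0,0,0],
  [0.4667,-0.3,0,0,0],
  [0.5167,-0.3417,0,0,0],
  [0.5667,-0.375,0,0,0],
  [0.6167,-0.4083,0,0,0],
  [0.65,-0.4333,0,0,0],
  [0.675,-0.45,0,0,0],
  [0.675,-0.45,0,0,0],
], grip_n=20)

```text
time: 1.5
position: [0.4992, -0.2432, 0.2409]
tool_rot: [-3.105, -0.468, -0.001]
ft_force: [-0.3, 0.8, 0.7]
grip_width: 0.005
grip_force: 0.0
```

```bash
python3 - <<'E'
from h import *
print(rel([*cl([-.113])[0],.24]))
E
```

```text
[ 0.1783 -0.3847  0.0016]
```

Scaled: -0.385 m / 0.6 = -0.6417, -0.38 m / 0.6 = -0.6333.

Request:
jog_arm([
  [0.0167,-0.0333,0,0,0],
  [0.0333,-0.0833,0,0,0],
  [0.0583,-0.1333,0,0,0],
  [0.0917,-0.2,0,0,0],
  [0.1167,-0.2667,0,0,0],
  [0.15,-0.3333,0,0,0],
  [0.1833,-0.4,0,0,0],
  [0.2167,-0.4667,0,0,0],
  [0.2417,-0.5167,0,0,0],
  [0.2667,-0.5667,0,0,0],
  [0.2833,-0.6083,0,0,0],
  [0.2967,-0.6333,0,0,0],
  [0.2967,-0.6417,0,0,0],
  [0.2967,-0.6417,0,0,0],
  [0.2967,-0.6417,0,0,0],
])

```text
time: 3.0
position: [0.5567, 0.1714, 0.241]
tool_rot: [3.107, 0.456, -0.001]
ft_force: [-0.1, -0.1, -0.7]
grip_width: 0.005
grip_force: 0.0
```

```bash
python3 - <<'E'
from h import *
print(rel([*cl([-.113])[0],.09]), rel([*cl([-.113])[0],.079]))
E
```

```text
[ 0.0011 -0.0058  0.151 ] [ 0.0011 -0.0058  0.162 ]
```

Scaled: 0.152 m / 0.6 = 0.2533, 0.145 m / 0.6 = 0.2417.

Request:
jog_arm([
  [0,-0.0067,0.0333,0,0],
  [0,-0.0083,0.0833,0,0],
  [0,-0.0083,0.1333,0,0],
  [0,-0.0083,0.1833,0,0],
  [0,-0.0083,0.2167,0,0],
  [0,-0.0083,0.2417,0,0],
  [0,-0.0083,0.2533,0,0],
  [0,-0.0083,0.2533,0,0],
  [0,-0.0083,0.2533,0,0],
])

```text
time: 3.9
position: [0.5558, 0.1784, 0.0902]
tool_rot: [3.108, 0.459, 0.002]
ft_force: [0.2, 0.3, -0.1]
grip_width: 0.003
grip_force: 0.0
```

```bash
python3 - <<'E'
from h import *
im=imaging.get_image("scene"); cv2.imwrite("pics/s2.png",cv2.resize(im[80:300,200:440,::-1],None,fx=2.5,fy=2.5))
print(rel([*cl([-.113])[0],.079]))
E
```

```text
[-0.0004  0.0015  0.0114]
```

View pics/s2.png

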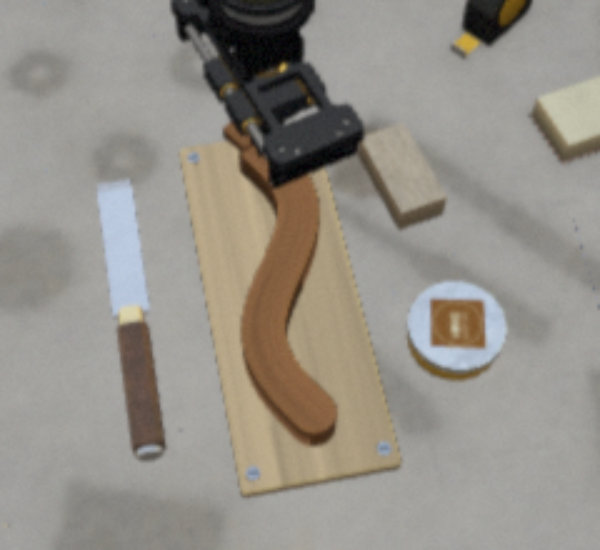

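The gripper is over the rail's tenon end (crop about (310,150)), and the chisel, tin and offcut are untouched. Now I'll lower slowly until contact.

Scaled: 0.013 m / 0.6 = 0.0217, 0.012 m / 0.6 = 0.02.

Request:
jog_arm([
  [0,0.0017,0.0067,0,0],
  [0,0.0017,0.0133,0,0],
  [0,0.0017,0.0167,0,0],
  [0,0.0017,0.02,0,0],
  [0,0.0017,0.0217,0,0],
  [0,0.0017,0.0217,0,0],
  [0,0.0017,0.0217,0,0],
])

```text
time: 4.65
position: [0.5553, 0.1773, 0.0764]
tool_rot: [3.107, 0.46, -0.0]
ft_force: [-1.0, -0.5, 3.2]
grip_width: 0.005
grip_force: 1.7
```

```bash
python3 - <<'E'
from h import *
print(rel([*cl([-.113])[0],.079]),telemetry.get_state()["ft_force"])
E
```

```text
[ 0.0006  0.0005 -0.0026] [-1.04445793 -0.51234837  3.16475575]
```

```bash
python3 - <<'E'
from h import *
for s in np.arange(-.113,.02,.01): print(round(s,3),rel([*cl([s])[0],.0764]).round(3))
E
```

```text
-0.113 [0.001 0.    0.   ]
-0.103 [0.003 0.012 0.   ]
-0.093 [0.004 0.022 0.   ]
-0.083 [0.005 0.033 0.   ]
-0.073 [0.004 0.043 0.   ]
-0.063 [0.001 0.053 0.   ]
-0.053 [-0.003  0.062  0.   ]
-0.043 [-0.008  0.071  0.   ]
-0.033 [-0.015  0.08   0.   ]
-0.023 [-0.022  0.088  0.   ]
-0.013 [-0.031  0.096  0.   ]
-0.003 [-0.039  0.103  0.   ]
0.007 [-0.048  0.111  0.   ]
0.017 [-0.057  0.119  0.   ]
```

Scaled: 0.08 m / 0.6 = 0.1333, 0.076 m / 0.6 = 0.1267.

Request:
jog_arm([
  [0.0033,0.01,0,0,0],
  [0.005,0.02,0,0,0],
  [0.0067,0.0367,0,0,0],
  [0.0083,0.055,0,0,0],
  [0.0067,0.0717,0,0,0],
  [0.0017,0.0883,0,0,0],
  [-0.005,0.1033,0,0,0],
  [-0.0133,0.1183,0,0,0],
  [-0.02,0.1267,0,0,0],
  [-0.025,0.1333,0,0,0],
  [-0.025,0.1333,0,0,0],
])

```text
time: 5.75
position: [0.5639, 0.095, 0.0762]
tool_rot: [3.106, 0.458, -0.001]
ft_force: [0.8, -0.2, 2.5]
grip_width: 0.008
grip_force: 1.8
```

```bash
python3 - <<'E'
from h import *
p=telemetry.get_state()["position"]; print(p, cl([C[1]-p[1]]))
for s in np.arange(-.033,.12,.01): print(round(s,3),rel([*cl([s])[0],.0764]).round(3))
E
```

```text
[0.56390203 0.09503022 0.0762305 ] [[0.56342031 0.09503022]]
-0.033 [ 0.001 -0.002 -0.   ]
-0.023 [-0.007  0.006 -0.   ]
-0.013 [-0.015  0.014 -0.   ]
-0.003 [-0.024  0.022 -0.   ]
0.007 [-0.033  0.03  -0.   ]
0.017 [-0.041  0.038 -0.   ]
0.027 [-0.049  0.046 -0.   ]
0.037 [-0.056  0.054 -0.   ]
0.047 [-0.062  0.063 -0.   ]
0.057 [-0.067  0.072 -0.   ]
0.067 [-0.071  0.081  0.   ]
0.077 [-0.072  0.091  0.   ]
0.087 [-0.073  0.101  0.   ]
0.097 [-0.072  0.112  0.   ]
0.107 [-0.07   0.123  0.   ]
0.117 [-0.068  0.134  0.   ]
```

Force is steady at about 2.5 N and the tips are on the centre line, so I'll carry on.

Scaled: -0.056 m / 0.6 = -0.0933, 0.054 m / 0.6 = 0.09.

Request:
jog_arm([
  [-0.0067,0.005,0,0,0],
  [-0.0117,0.01,0,0,0],
  [-0.025,0.0233,0,0,0],
  [-0.04,0.0367,0,0,0],
  [-0.055,0.05,0,0,0],
  [-0.0683,0.0633,0,0,0],
  [-0.0817,0.0767,0,0,0],
  [-0.0883,0.0833,0,0,0],
  [-0.0933,0.09,0,0,0],
  [-0.0933,0.09,0,0,0],
])

```text
time: 6.75
position: [0.5256, 0.0273, 0.0761]
tool_rot: [3.107, 0.458, -0.002]
ft_force: [-0.4, -0.7, 4.0]
grip_width: 0.002
grip_force: 1.9
```

```bash
python3 - <<'E'
from h import *
p=telemetry.get_state()["position"]; print(p, cl([C[1]-p[1]]))
for s in np.arange(.037,.12,.01): print(round(s,3),rel([*cl([s])[0],.0764]).round(3))
E
```

```text
[0.52563249 0.02729799 0.07607242] [[0.52554623 0.02729799]]
0.037 [-0.  0. -0.]
0.047 [-0.006  0.009 -0.   ]
0.057 [-0.011  0.018 -0.   ]
0.067 [-0.014  0.027 -0.   ]
0.077 [-0.016  0.037 -0.   ]
0.087 [-0.017  0.048 -0.   ]
0.097 [-0.016  0.058 -0.   ]
0.107 [-0.014  0.069 -0.   ]
0.117 [-0.012  0.08  -0.   ]
```

Scaled: 0.08 m / 0.6 = 0.1333, 0.075 m / 0.6 = 0.125.

Request:
jog_arm([
  [-0.005,0.0067,0,0,0],
  [-0.01,0.015,0,0,0],
  [-0.0183,0.03,0,0,0],
  [-0.0233,0.045,0,0,0],
  [-0.0267,0.0617,0,0,0],
  [-0.0283,0.08,0,0,0],
  [-0.0267,0.0967,0,0,0],
  [-0.0233,0.115,0,0,0],
  [-0.0217,0.125,0,0,0],
  [-0.02,0.1333,0,0,0],
  [-0.02,0.1333,0,0,0],
  [-0.02,0.1333,0,0,0],
])

```text
time: 7.95
position: [0.5383, -0.0526, 0.0763]
tool_rot: [3.106, 0.459, 0.001]
ft_force: [0.5, -2.3, 3.8]
grip_width: 0.006
grip_force: 1.7
```

```bash
python3 - <<'E'
from h import *
p=telemetry.get_state()["position"]; print(p, cl([C[1]-p[1],.114]))
E
```

```text
[ 0.53828641 -0.05260827  0.0763157 ] [[ 0.53743184 -0.05260827]
 [ 0.53589553 -0.05      ]]
```

The tips are within 4 mm of m7 and still in contact. Lifting straight up.

Scaled: 0.08 m / 0.6 = 0.1333, -0.012 m / 0.6 = -0.02.

Request:
jog_arm([
  [-0.02,0.1333,0,0,0],
], quiet=true)

```text
ok
```

```bash
echo skip; python3 - <<'E'
from h import *
p=telemetry.get_state(); print(p["time"],p["position"],p["ft_force"])
E
```

```text
skip
8.05 [ 0.54565789 -0.09272197  0.07677029] [1.26542488 1.51220357 2.15463841]
```

I sent that last command by mistake. It was a slide row instead of a lift, and it ran the tips about 40 mm further, past the rounded tip. They stayed at sliding height with only about 2 N. Lifting straight up now.

Scaled: -0.16 m / 0.6 = -0.2667, -0.15 m / 0.6 = -0.25.

Request:
jog_arm([
  [0,0,-0.0167,0,0],
  [0,0,-0.05,0,0],
  [0,0,-0.1,0,0],
  [0,0,-0.1667,0,0],
  [0,0,-0.2167,0,0],
  [0,0,-0.25,0,0],
  [0,0,-0.2667,0,0],
  [0,0,-0.2667,0,0],
  [0,0,-0.2667,0,0],
  [0,0,-0.2667,0,0],
  [0,0,-0.2667,0,0],
])

```text
time: 9.15
position: [0.5445, -0.1009, 0.2349]
tool_rot: [-3.107, -0.46, 0.003]
ft_force: [-0.7, -0.4, 0.2]
grip_width: 0.004
grip_force: 0.0
```

```bash
python3 - <<'E'
from h import *
im=imaging.get_image("scene"); cv2.imwrite("pics/s3.png",cv2.resize(im[80:300,200:440,::-1],None,fx=2.5,fy=2.5))
a=cv2.imread("pics/scene0.png")[:,:,::-1]
for k,(x,y) in {"chisel":(250,170),"tin":(382,211),"offcut":(362,150)}.items():
    d=lambda i:cv2.cvtColor(np.ascontiguousarray(i[y-30:y+30,x-30:x+30]),cv2.COLOR_RGB2GRAY)
    print(k,cv2.phaseCorrelate(np.float32(d(a)),np.float32(d(im))))
E
```

```text
chisel ((-0.009340452173749014, 0.19450476116960047), 0.5524289247724745)
tin ((0.19369907440412604, -0.1232430619373659), 0.3922529012627072)
offcut ((-23.38894403559464, -0.36077480891075453), 0.11096868409050835)
```

View pics/s3.png

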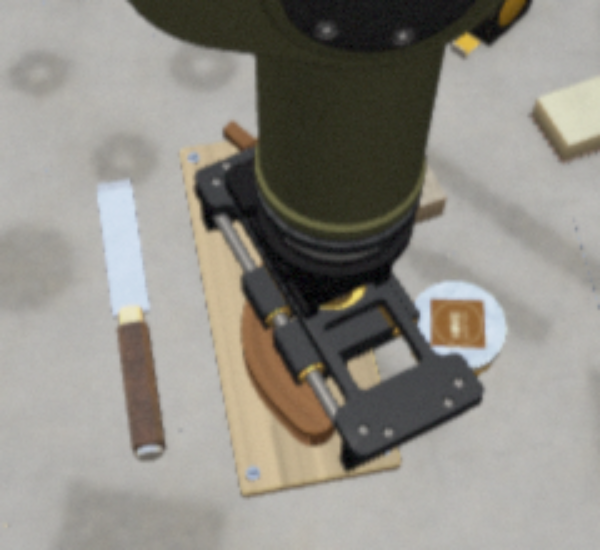

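The arm is clear of the rail. The chisel and tin have not moved, and the offcut's visible corner (crop about (440,205)) is where it was. The arm hides the rest of the offcut, which is why its shift number means nothing. Handing in.

```bash
python3 -c "
from bench import ctrl, imaging, telemetry; print(ctrl.close_job())"
```

```text
the job is handed in; nothing more can be done
None
```

The job is handed in, with no verdict shown: the closed fingertips went from beside the tenon to point 7 along the rail's centre line at about 2.5–4 N wherever I read the force, then overran the rounded tip by about 9 mm because I sent a slide row by mistake, and lifted clear with the chisel, the tin and the visible corner of the offcut where they lay.

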